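# Stack the poker chip tray onto the lower tray by feel

### The arm

A 6-joint arm with a two-finger parallel gripper is mounted at the origin on the work surface. World frame = base frame: x ahead of the robot, y to its left, z up, the work surface at z = 0. Lengths are in m, angles in degrees, forces in N, time in s.
With the tool pointing down it reaches from about 0.3 to 0.875 m from the base axis. Payload 4.2 kg.
Tool frame: the origin (TCP) lies midway between the tips of the shut fingers; the grasp point (between the pads) lies 19 mm behind it; z points along the fingers, y is the line along which they close (so a half turn about z gives the same grasp; the last joint's range is limited). The gripper opens to 85 mm and grips with 20 to 120 N. Pads are 22 mm wide; open, the fingers measure 114 mm over their backs; the gripper's body (76 mm by 85 mm) begins 54 mm behind the grasp point. The pads swing forward as they close: fully open they stand 13 mm farther back than shut.
Start: joints at [72.766, 18.312, 89.639, -0, 72.044, -1.146], TCP at [0.159, 0.552, 0.206] pointing down, gripper open.
Joint ranges: [-177.97, 177.97], [-48.28, 115.42], [12.27, 149.76], [-77.06, 257.06], [2.81, 150.46], [-146.56, 146.56]. Speed limits (degrees/s): [147.25, 147.25, 180, 180, 180, 180].

### API

Orientations are given as a 3x3 rotation matrix whose columns are the frame's x, y, z axes.
In Python, from cell import manip gives the robot as it stands.
- The arm moves only by the shell command python3 -m handwheel 'ROWS'. ROWS is JSON, one flat list of numbers, 7 for each row, row after row: the closure, from 0 (fully open) to 1 (shut), then the shift along the tool's x, y, z in m, then the turn, a rotation vector about the tool's x, y, z in rad. In form: [hand, dx, dy, dz, ax, ay, az, hand, dx, dy, dz, ax, ay, az, ...]. A call has exactly 8 rows; each row is the pose to reach, as a shift and turn from the pose commanded when the call began, along the tool's axes at that moment; what a row does not reach only later rows make up. A row lasts 1/12 s, in which the tool goes at most 41.7 mm and 7.16 degrees, less where a joint would pass 70% of its speed; a pose out of reach is approached as far as the arm can. A call with a gripper value outside its range is refused whole. The fingers move at their own pace and stop on an object; the grip force is fixed at half the most. Time passes only in rows, so rows that repeat a pose let the fingers close, or fill a call up. It gives the time, the measured TCP pose, the force, the opening and the grip force at its end, in the units of the state.
- manip.observe(): the state, without advancing time (a new reading comes with each control period).
- manip.snapshot(name): name is "scene" or "top"; returns a dict with "image" (400x640x3 uint8, red, green, blue), "depth" (400x640 float32, m along the optical axis (not along the pixel's ray), 0 where there is no reading), "fx", "fy", "cx", "cy" (pixels), "R" (3x3) and "t" (3): a world point X has camera coordinates R X + t. Camera axes: x right, y down, z forward; pixel columns grow to the right and rows downward; lengths in m; the calibration is good to about 2 mm. A picture is of the moment at which its call begins.
- manip.sign_off(): hands the job in; it is judged then, once.
The state is a dict: "t": time; "qpos": joint angles; "joint_vel": joint speeds; "joint_efforts": joint torques, N m; "tcp_pos": TCP position; "ee_rot": TCP orientation; "contact_force": force on the tool from outside, world axes, zero at the start; "torque": the same for the moment, N m; "grip_width": opening from 0.0 (shut) to 1.0 (fully open); "gripper_force": force on a finger pad.
Only numpy, scipy, OpenCV 4.12 (cv2) and the standard library are available. Lean on these libraries where they do the work, as an engineer would, in place of code of your own. Each camera call takes 0.05 s, during which the arm holds its last target. There are 200 camera calls.

### The job

Pick up the loaded poker chip tray by its handle bar, keep it level so that no chip spills, and lower it gently, long sides parallel, onto the grey lower tray in the wooden cradle, feeling along until the four lugs under its corners drop into the lower tray's sockets. Keep hold of it until it is fully home and level, then let go and move away; do not bump or press hard, and leave the other things on the table where they are.

Things in the scene. Friction and masses are not known exactly. Their poses are not given: they have to be found in the camera images.
- tray: Loose upper chip tray, grey plastic, 120 mm (x) by 160 mm (y, long side), two rows of chips lying in it, 0.5 to 0.8 kg. Origin: centre of the plane of its lugs' feet, z up; it starts standing on its lugs. Flat underside at z = 10 mm, rim 37, chip tops 54, top of handle 95 mm. Turned half round it is the same.
- cradle: Fixed wooden cradle, 150 mm (x) by 296 mm (y), rim 34 mm high; origin at the centre of its underside, z up. In it stands the grey lower tray, 132 by 236 mm, parallel and centred in x, but shifted 6 to 40 mm towards the cradle's open +y end: this shift differs each time, is not in any pose given, and must be seen or felt. It is stuck fast (80 N to shift it).
- can: upright aluminium drink can, 58 mm wide, 115 mm tall; a bystander, to be left where it is. Origin at the centre of its underside.
- tumbler: clear glass tumbler, 72 mm wide, 90 mm tall; a bystander, to be left where it is. Origin at the centre of its underside.
- dice_cup: grey dice cup, 80 mm wide, 100 mm tall; a bystander, to be left where it is. Origin at the centre of its underside.
- chalk: small pale cube of cue chalk with a blue dot on top, 23 mm; a bystander, to be left where it is. Origin at the centre of its underside.
- cards: closed cardboard box of playing cards, 64 x 90 x 19 mm; a bystander, to be left where it is. Origin at the centre of its underside.
- die: white die, 18 mm; a bystander, to be left where it is. Origin at the centre of its underside.
- tray_grip (a point): Middle of the tray's wooden handle bar, 86 mm straight above the tray's origin, over the centre of mass. The bar runs along the tray's y (post at y = +-72 mm at each end), is 14 mm thick in x and 18 mm high, free beneath for 23 mm. Pinch it across x.
- tray_lug (a point): Foot of one of four round lugs under the tray's corners, at x = +-48, y = +-66 mm of the tray. A lug is 14 mm across and 10 mm long, its foot bevelled to 12 mm over the last 2 mm.
- rail_level (a point): Point over the cradle's origin at 62 mm, the height of the lower tray's two flat rails (34 mm wide, at x = +-48 mm, 236 mm long in y; sunken between). Lugs standing on the rails put the tray's origin at this height. Pressed with a few newtons and slid along y, they catch in the sockets. Over 45 N of tray on lower tray is too hard.
- home (a point): Point over the cradle's origin at 52 mm: height of the upper tray's origin when fully home, its underside on the rails. Each rail has two sockets, 20 mm (x) by 17 mm (y), 14 mm deep, mouths with plain square edges, at y = +-66 mm from the lower tray's own middle (not the cradle's).

How it is judged:
By the outcome, as a careful person would: the job done as asked, in the order asked, and still so for the second after the job is handed in, with the robot touching nothing.
It also fails if it takes over 58 s, if anything falls off the work surface, if the arm or the gripper's body presses on something with over 40 N, if the wrist force passes 120 N, or if a joint passes its speed limit or range.

## Working session

There is one attempt and no reset: what is moved stays moved. The work goes in short steps, Python scripts to look and compute and a shell command to move; the robot and the scene stay as the last step left them, time stands still between calls to the robot, and variables do not carry over. Pictures are saved under pics/ and viewed, at most 10 in all, crops included, and the job is handed in when it is done.

```bash
mkdir -p pics; ls
python3 - <<'E'
from cell import manip
import cv2,numpy as np
s=manip.observe();print(s)
for n in("scene","top"):
    d=manip.snapshot(n);cv2.imwrite(f"pics/{n}0.png",d["image"][:,:,::-1]);np.savez(f"pics/{n}0.npz",**d)
    print(n,d["fx"],d["fy"],d["cx"],d["cy"],d["R"],d["t"])
E
```

```text
pics
{'t': 0.0, 'qpos': array([ 7.27649770e+01,  1.83511956e+01,  8.97075101e+01,  3.17017044e-04,
        7.20437748e+01, -1.14575241e+00]), 'joint_vel': array([ 0.05565328,  0.02331992, -0.00362209,  0.03802855, -0.04016943,
       -0.03050514]), 'joint_efforts': array([ 2.35558895e-03, -4.15532863e+01, -2.34167504e+01,  2.02623914e-04,
        8.16480402e-03, -6.89492751e-06]), 'tcp_pos': array([0.15919104, 0.55197172, 0.20467929]), 'ee_rot': array([[-9.60830583e-01,  2.77135894e-01, -5.34981231e-04],
       [ 2.77136407e-01,  9.60829068e-01, -1.70674819e-03],
       [ 4.10243318e-05, -1.78815864e-03, -9.99998400e-01]]), 'contact_force': array([0.32097799, 0.75621268, 0.23809993]), 'torque': array([ 0.00954288, -0.00288805,  0.01182296]), 'gripper_force': 0.0, 'grip_width': 0.9987405683350187}
scene 476.94280208755157 476.94280208755157 324.55400461235524 196.96817009338346 [[-0.06825067  0.99765616  0.00490153]
 [ 0.55093015  0.04178474 -0.83350466]
 [-0.83175587 -0.05418685 -0.55249069]] [ 0.02445474 -0.22613349  1.42800024]
top 417.2827864684338 417.2827864684338 319.8787852144232 193.50086177917495 [[ 0.02946111 -0.99956479  0.00150601]
 [-0.98567308 -0.02930193 -0.16610229]
 [ 0.16607413  0.00340912 -0.98610738]] [7.97004731e-04 5.54340895e-01 8.34864442e-01]
```

View pics/scene0.png

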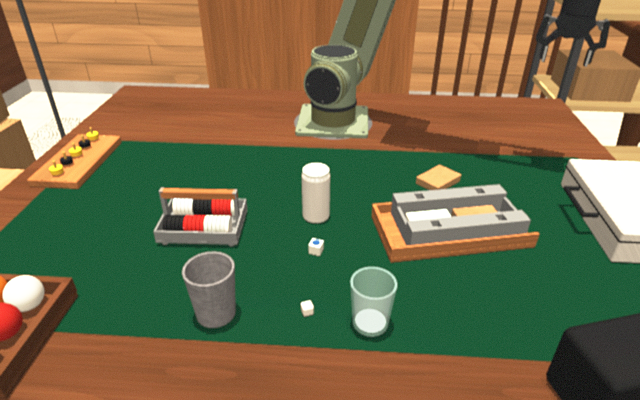

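View pics/top0.png

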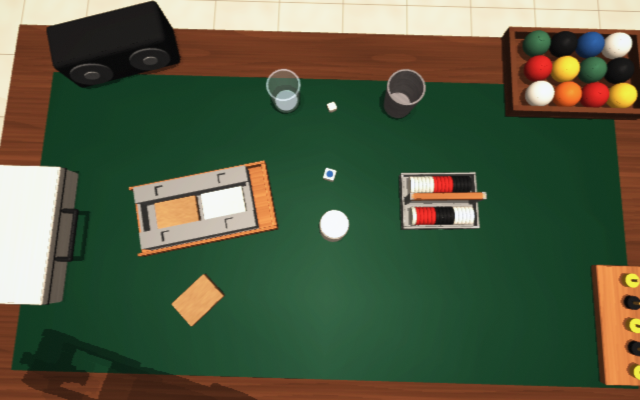

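The scene picture shows the tray at left (about 200,215) and the cradle at right (about 455,220), with the can between them at (316,193). In the top picture the handle bar runs (411,196)–(486,196). The lower tray spans (133–255, 165–250), shifted left (+y), and the dark sockets are near (158,187), (230,170), (166,240) and (238,222).

```bash
cat > h.py <<'E'
import numpy as np,cv2
def load(n): return dict(np.load(n))
def cloud(d):
    v,u=np.mgrid[:400,:640]; z=d["depth"]
    c=np.stack([(u-d["cx"])/d["fx"]*z,(v-d["cy"])/d["fy"]*z,z],-1)
    return (c-d["t"])@d["R"]
def ray(d,u,v,h):
    r=d["R"].T@np.array([(u-d["cx"])/d["fx"],(v-d["cy"])/d["fy"],1]); o=-d["R"].T@d["t"]
    return o+r*(h-o[2])/r[2]
def rect(P):
    c,s,a=cv2.minAreaRect((P[:,:2]*1000).astype(np.float32)); return np.round(c,1),np.round(s,1),round(a,2)
E
python3 - <<'E'
from h import *
d=load("pics/top0.npz");P=cloud(d);ok=d["depth"]>0
v,u=np.mgrid[:400,:640]
def box(a,b,c,e):return ok&(u>a)&(u<b)&(v>c)&(v<e)
b=box(390,500,160,240);Z=P[...,2]
for lo,hi in((.088,.105),(.03,.06),(.03,.105)):
    m=b&(Z>lo)&(Z<hi);print("tray",lo,m.sum(),np.median(Z[m]),rect(P[m]))
b=box(120,285,150,265)
for lo,hi in((.057,.07),(.015,.07)):
    m=b&(Z>lo)&(Z<hi);print("cradle",lo,m.sum(),np.median(Z[m]),rect(P[m]))
# other objects
for nm,bx in dict(can=(315,355,205,245),chalk=(320,340,165,183),cards=(165,230,270,330),cup=(380,430,65,120),tumb=(260,305,65,115)).items():
    m=box(*bx)&(Z>.012);print(nm,m.sum(),Z[m].max(),rect(P[m]))
# handle by colour ray cast
hsv=cv2.cvtColor(d["image"],cv2.COLOR_RGB2HSV)
m=(cv2.inRange(hsv,(5,90,80),(22,255,255))>0)&(u>400)&(u<495)&(v>180)&(v<210)
q=np.array([ray(d,x,y,.095) for x,y in zip(u[m],v[m])]);print("handle ray",m.sum(),rect(q))
c=d["image"][150:265,120:285,::-1];e=d["image"][160:240,390:500,::-1]
cv2.imwrite("pics/crop1.png",cv2.resize(c,None,fx=4.5,fy=4.5,interpolation=cv2.INTER_CUBIC))
E
```

```text
tray 0.088 564 0.09488791003586486 (array([ 549.9, -236.6]), array([ 14.9, 151.9]), 2.12)
tray 0.03 2801 0.04930712746329167 (array([ 549.7, -236.9]), array([120.1, 161. ]), 2.49)
tray 0.03 3423 0.05114543076359548 (array([ 549.7, -236.9]), array([120.1, 161. ]), 2.49)
cradle 0.057 3545 0.06181830087939059 (array([517.6, 278.1]), array([131.5, 237.4]), 13.43)
cradle 0.015 8551 0.044957117943459836 (array([519.7, 268.3]), array([150.8, 295.9]), 13.24)
can 728 0.11916725906666399 (array([483.9, -11. ]), array([55.7, 55. ]), 60.91)
chalk 118 0.02653660032421411 (array([602.8,  -1.1]), array([23.1, 23.1]), 74.41)
cards 1367 0.024142907708097777 (array([326.8, 268.2]), array([64.4, 90.6]), 45.65)
cup 1298 0.10411195394437824 (array([ 774.3, -153.4]), array([78.4, 78.7]), 37.92)
tumb 978 0.09508630395218591 (array([776.3, 102.6]), array([70.8, 70. ]), 40.38)
handle ray 573 (array([ 548.2, -237. ]), array([ 30. , 142.4]), 9.37)
```

View pics/crop1.png

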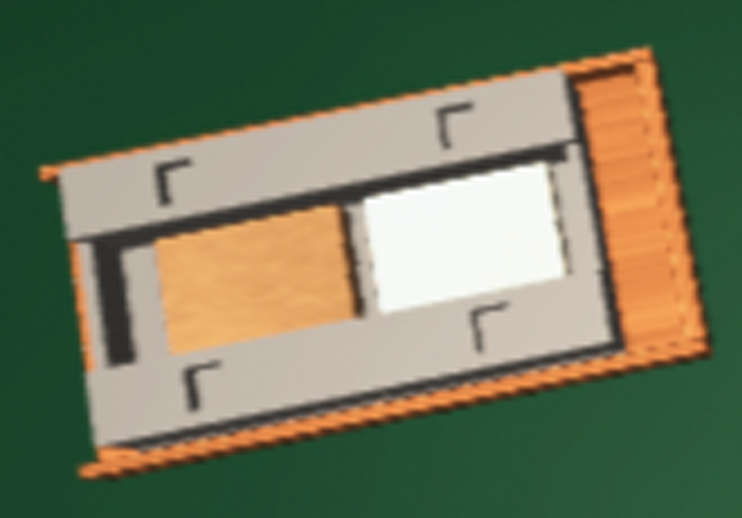

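Measured values fit the sizes given:
- **Tray:** centre (549.8, −236.8), yaw about 2.3°.
- **Lower tray:** centre (517.6, 278.1), yaw about 13.4°, with its socket shift about 10 mm along the cradle.

Next I move towards the tray.

```bash
cat > go.py <<'E'
import sys,numpy as np
from scipy.spatial.transform import Rotation as Ro
from cell import manip
# target x y z(mm) yaw(deg) of tool y axis; prints needed tool shift mm and turn rad
s=manip.observe();R=s["ee_rot"];p=s["tcp_pos"]*1000
yaw=np.degrees(np.arctan2(R[1,1],R[0,1]))
print("t",round(s["t"],2),"p",p.round(1),"yaw",yaw.round(2),"tilt",np.degrees(R[:2,2]).round(2),"F",s["contact_force"].round(1),"M",s["torque"].round(2),"w",round(s["grip_width"]*85,1),"g",round(s["gripper_force"],1))
if len(sys.argv)>3:
    t=np.array(list(map(float,sys.argv[1:5])));a=np.radians(t[3])
    T=np.array([[np.sin(a),np.cos(a),0],[-np.cos(a),np.sin(a),0],[0,0,-1]]).T
    T=np.column_stack([[np.sin(a),-np.cos(a),0],[np.cos(a),np.sin(a),0],[0,0,-1]])
    print("shift",(R.T@(t[:3]-p)).round(1),"turn",Ro.from_matrix(R.T@T).as_rotvec().round(4))
E
python3 -m handwheel '[0,-0.012,-0.013,0,0,0,0.04, 0,-0.037,-0.041,0,0,0,0.12, 0,-0.065,-0.071,0,0,0,0.20, 0,-0.093,-0.102,0,0,0,0.29, 0,-0.121,-0.132,0,0,0,0.38, 0,-0.149,-0.163,0,0,0,0.46, 0,-0.174,-0.190,0,0,0,0.54, 0,-0.200,-0.218,0,0,0,0.62]'; python3 go.py 550 -237 205 2.3
```

```text
t: 0.77
tcp_pos: [0.2912, 0.2857, 0.2053]
ee_rot: [[-0.618, 0.786, -0.0], [0.786, 0.618, -0.0], [-0.0, -0.0, -1.0]]
contact_force: [0.9, -0.1, 0.3]
grip_width: 1.002
gripper_force: 0.0
t 0.77 p [291.2 285.7 205.3] yaw 38.19 tilt [-0.01 -0.01] F [ 0.9 -0.1  0.3] M [-0.01 -0.04  0.01] w 85.1 g 0.0Traceback (most recent call last):
  File "go.py", line 12, in <module>
    print("shift",(R.T@(t[:3]-p)).round(1),"turn",Ro.from_matrix(R.T@T).as_rotvec().round(4))
                                                  ~~~~~~~~~~~~~~^^^^^^^
  File "scipy/spatial/transform/_rotation.pyx", line 1143, in scipy.spatial.transform._rotation.Rotation.from_matrix
ValueError: Non-positive determinant (left-handed or null coordinate frame) in rotation matrix 0: [[-8.10192624e-01 -5.86163724e-01  1.86380009e-05]
 [-5.86163710e-01  8.10192611e-01  1.94537732e-04]
 [ 1.29131332e-04 -1.46688116e-04  9.99999981e-01]].
```

```bash
sed -i '/T=np.array/d; s/\[np.sin(a),-np.cos(a),0\]/[-np.sin(a),np.cos(a),0]/' go.py; python3 go.py 550 -237 205 2.3
```

```text
t 0.77 p [291.2 285.7 205.3] yaw 38.19 tilt [-0.01 -0.01] F [ 0.9 -0.1  0.3] M [-0.01 -0.04  0.01] w 85.1 g 0.0
shift [-5.708e+02 -1.197e+02  4.000e-01] turn [-2.000e-04  1.000e-04  6.263e-01]
```

```bash
python3 -m handwheel '[0,-0.036,-0.008,0,0,0,0, 0,-0.072,-0.015,0,0,0,0, 0,-0.108,-0.023,0,0,0,0, 0,-0.144,-0.030,0,0,0,0, 0,-0.180,-0.038,0,0,0,0, 0,-0.216,-0.045,0,0,0,0, 0,-0.252,-0.053,0,0,0,0, 0,-0.288,-0.060,0,0,0,0]' >/dev/null
python3 -m handwheel '[0,-0.036,-0.008,0,0,0,0.08, 0,-0.072,-0.015,0,0,0,0.16, 0,-0.108,-0.023,0,0,0,0.25, 0,-0.144,-0.030,0,0,0,0.34, 0,-0.180,-0.038,0,0,0,0.43, 0,-0.216,-0.045,0,0,0,0.52, 0,-0.252,-0.053,0,0,0,0.60, 0,-0.283,-0.060,0,0,0,0.626]' >/dev/null; python3 go.py 550 -237 67 2.3
python3 - <<'E'
from cell import manip
from h import *
d=manip.snapshot("scene");cv2.imwrite("pics/s1.png",cv2.resize(d["image"][100:300,100:350,::-1],None,fx=3,fy=3));np.savez("pics/s1.npz",**d)
d=load("pics/scene0.npz");P=cloud(d);v,u=np.mgrid[:400,:640];Z=P[...,2]
m=(u>150)&(u<250)&(v>180)&(v<250)&(Z>.088)&(Z<.105);print(m.sum(),rect(P[m]))
m=(u>365)&(u<540)&(v>180)&(v<260)&(Z>.058)&(Z<.07);print(m.sum(),rect(P[m]))
E
```

```text
t 2.1 p [ 552.1 -236.7  204.8] yaw 2.29 tilt [-0.04  0.01] F [-0.6 -0.2  0.1] M [-0.   -0.01  0.07] w 85.0 g 0.0
shift [ -0.2  -2.  137.8] turn [-0.0006 -0.0002 -0.0002]
512 (array([ 546.8, -236.4]), array([ 18.2, 151.9]), 2.12)
2594 (array([515. , 278.7]), array([135.6, 238.5]), 13.06)
```

```bash
python3 -m handwheel '[0,0,-0.001,0.012,0,0,0, 0,0,-0.002,0.035,0,0,0, 0,0,-0.0025,0.060,0,0,0, 0,0,-0.0025,0.085,0,0,0, 0,0,-0.0025,0.107,0,0,0, 0,0,-0.0025,0.124,0,0,0, 0,0,-0.0025,0.134,0,0,0, 0,0,-0.0025,0.137,0,0,0]' >/dev/null; python3 go.py 549.5 -237 67 2.3
python3 - <<'E'
from cell import manip
from h import *
d=manip.snapshot("scene");cv2.imwrite("pics/s2.png",cv2.resize(d["image"][130:270,110:300,::-1],None,fx=4,fy=4,interpolation=2))
E
```

```text
t 2.82 p [ 547.8 -233.8   66.3] yaw 2.53 tilt [-0.22  0.11] F [-0.1  0.5 -0.1] M [ 0.02 -0.03 -0.04] w 85.3 g 0.0
shift [-3.3  1.6 -0.7] turn [-0.0037 -0.002   0.0041]
```

View pics/s2.png

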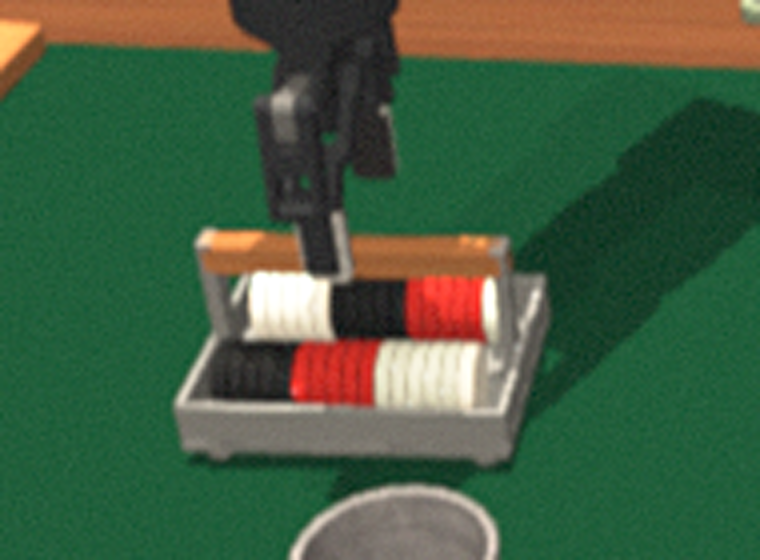

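The front finger, tip at about (328,272), stands near the middle of the bar, which spans (200–510, 250). I let the arm settle and check by projection.

```bash
python3 -m handwheel '[0,0,0,0,0,0,0, 0,0,0,0,0,0,0, 0,0,0,0,0,0,0, 0,0,0,0,0,0,0, 0,0,0,0,0,0,0, 0,0,0,0,0,0,0, 0,0,0,0,0,0,0, 0,0,0,0,0,0,0]'>/dev/null; python3 go.py 549.5 -237 67 2.3
python3 - <<'E'
from h import *
d=load("pics/scene0.npz")
for X in ([.5495,-.237,.095],[.546,-.161,.095],[.552,-.313,.095],[.59,-.235,.08]):
    c=d["R"]@X+d["t"];u=d["fx"]*c[0]/c[2]+d["cx"];v=d["fy"]*c[1]/c[2]+d["cy"];print((u-110)*4,(v-130)*4)
E
```

```text
t 3.53 p [ 549.2 -234.6   68.6] yaw 2.52 tilt [0.01 0.  ] F [-0.3  0.9  0.2] M [ 0.02 -0.03 -0.03] w 84.9 g 0.0
shift [-2.4  0.2  1.6] turn [ 0.0001 -0.      0.0039]
348.0848995868639 242.30075704962064
503.43475334354184 244.82614114029093
193.86941334307153 238.6808343343564
331.9455406273373 315.08366338708606
```

```bash
python3 -m handwheel '[0.3,-0.001,0,0.001,0,0,0, 0.6,-0.001,0,0.001,0,0,0, 0.8,-0.001,0,0.001,0,0,0, 1,-0.001,0,0.001,0,0,0, 1,-0.001,0,0.001,0,0,0, 1,-0.001,0,0.001,0,0,0, 1,-0.001,0,0.001,0,0,0, 1,-0.001,0,0.001,0,0,0]'>/dev/null; python3 go.py
```

```text
t 4.2 p [ 547.4 -235.5   67.3] yaw 2.54 tilt [-0.21  0.03] F [-4.9 -0.2  2.6] M [-0.14  0.85 -0.01] w 10.8 g 58.6
```

```bash
python3 -m handwheel '[1,0,0,-0.002,0,0,0, 1,0,0,-0.006,0,0,0, 1,0,0,-0.012,0,0,0, 1,0,0,-0.019,0,0,0, 1,0,0,-0.025,0,0,0, 1,0,0,-0.029,0,0,0, 1,0,0,-0.030,0,0,0, 1,0,0,-0.030,0,0,0]'>/dev/null; python3 go.py
python3 - <<'E'
from cell import manip
from h import *
d=manip.snapshot("scene");cv2.imwrite("pics/s3.png",cv2.resize(d["image"][110:270,110:300,::-1],None,fx=3.5,fy=3.5,interpolation=2))
E
```

```text
t 4.87 p [ 549.5 -235.6   98.1] yaw 2.52 tilt [ 0.06 -0.02] F [ 0.   0.2 -8.2] M [ 0.03  0.01 -0.01] w 10.7 g 58.6
```

View pics/s3.png

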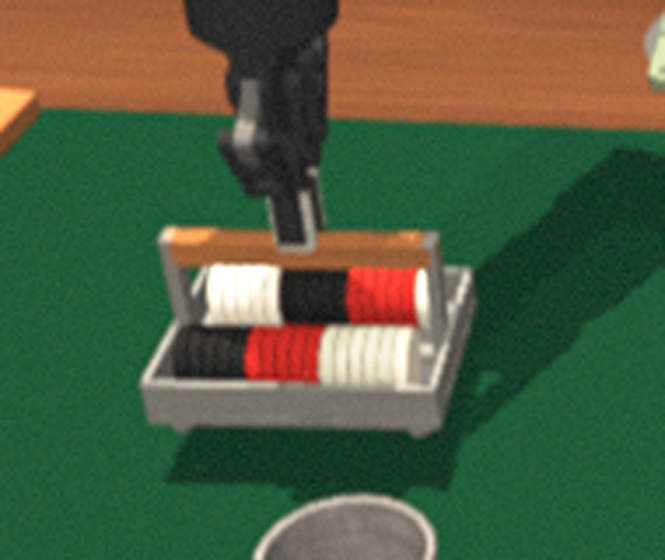

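The tray is off the table and level, with its bar at (165–440, 245) and every chip in place. I raise it and carry it over.

```bash
python3 -m handwheel '[1,0,0,-0.006,0,0,0, 1,0,0,-0.018,0,0,0, 1,0,0,-0.036,0,0,0, 1,0,0,-0.058,0,0,0, 1,0.003,0,-0.082,0,0,0, 1,0.010,0,-0.104,0,0,0, 1,0.021,0,-0.122,0,0,0, 1,0.036,0,-0.135,0,0,0]'>/dev/null
python3 -m handwheel '[1,0.018,0,-0.006,0,0,0, 1,0.040,0,-0.008,0,0,0, 1,0.065,0,-0.008,0,0,0, 1,0.091,0,-0.008,0,0,0, 1,0.118,0,-0.008,0,0,0, 1,0.145,0,-0.008,0,0,0, 1,0.172,0,-0.008,0,0,0, 1,0.199,0,-0.008,0,0,0]'>/dev/null; python3 go.py 518 278 240 13.3
```

```text
t 6.25 p [537.8   1.1 240.2] yaw 2.53 tilt [-0.07  0.02] F [ 0.9  0.7 -8. ] M [-0.02  0.02  0.04] w 10.4 g 58.8
shift [277.5  -7.5   0.4] turn [-0.0012 -0.0006 -0.1879]
```

```bash
python3 -m handwheel '[1,0.027,-0.001,0,0,0,-0.01, 1,0.054,-0.002,0,0,0,-0.03, 1,0.081,-0.003,0,0,0,-0.06, 1,0.108,-0.004,0,0,0,-0.09, 1,0.135,-0.005,0,0,0,-0.12, 1,0.161,-0.006,0,0,0,-0.15, 1,0.185,-0.007,0,0,0,-0.175, 1,0.206,-0.0075,0,0,0,-0.188]'>/dev/null
python3 go.py 518 278 170 13.3
```

```text
t 6.92 p [520.9 206.8 240.2] yaw 13.42 tilt [-0.09  0.03] F [-0.4 -0.1 -7.5] M [ 0.13 -0.05 -0.04] w 10.6 g 58.8
shift [69.8 13.8 70.2] turn [-0.0015 -0.0008  0.0021]
```

```bash
python3 -m handwheel '[1,0.016,0.003,0.003,0,0,0, 1,0.030,0.006,0.010,0,0,0, 1,0.043,0.009,0.020,0,0,0, 1,0.054,0.011,0.032,0,0,0, 1,0.062,0.013,0.045,0,0,0, 1,0.067,0.014,0.057,0,0,0, 1,0.070,0.014,0.066,0,0,0, 1,0.070,0.014,0.070,0,0,0]'>/dev/null
python3 -m handwheel '[1,0,0,0,0,0,0, 1,0,0,0,0,0,0, 1,0,0,0,0,0,0, 1,0,0,0,0,0,0, 1,0,0,0,0,0,0, 1,0,0,0,0,0,0, 1,0,0,0,0,0,0, 1,0,0,0,0,0,0]'>/dev/null
python3 go.py 518 278 170 13.3
python3 - <<'E'
from cell import manip
from h import *
v,u=np.mgrid[:400,:640]
for n in("top","scene"):
    d=manip.snapshot(n);np.savez(f"pics/{n}4.npz",**d)
    P=cloud(d);Z=P[...,2];b=(d["depth"]>0)&(abs(P[...,0]-.518)<.13)&(abs(P[...,1]-.278)<.2)
    for lo,hi in((.125,.148),(.125,.165)):
        m=b&(Z>lo)&(Z<hi);print(n,m.sum(),np.median(Z[m]),rect(P[m]))
    c=d["image"][130:290,100:300] if n=="top" else d["image"][100:290,340:560]
    cv2.imwrite(f"pics/c4{n}.png",cv2.resize(c[:,:,::-1],None,fx=3.5,fy=3,interpolation=2))
E
```

```text
t 8.25 p [519.9 276.  170.7] yaw 13.29 tilt [0.02 0.01] F [ 0.5 -0.4 -6.9] M [ 0.06 -0.04 -0.02] w 10.4 g 58.8
shift [ 2.4 -1.4  0.7] turn [ 0.0003 -0.0001 -0.0002]
top 984 0.139893122899503 (array([524.3, 263.4]), array([120.7, 139.4]), 13.24)
top 2578 0.15205503559301148 (array([524.3, 263.4]), array([120.7, 139.4]), 13.24)
scene 2095 0.13823506656005183 (array([521. , 274.8]), array([121.9, 162.6]), 12.74)
scene 3492 0.14401419770962093 (array([521. , 274.8]), array([121.9, 162.6]), 12.74)
```

View pics/c4top.png

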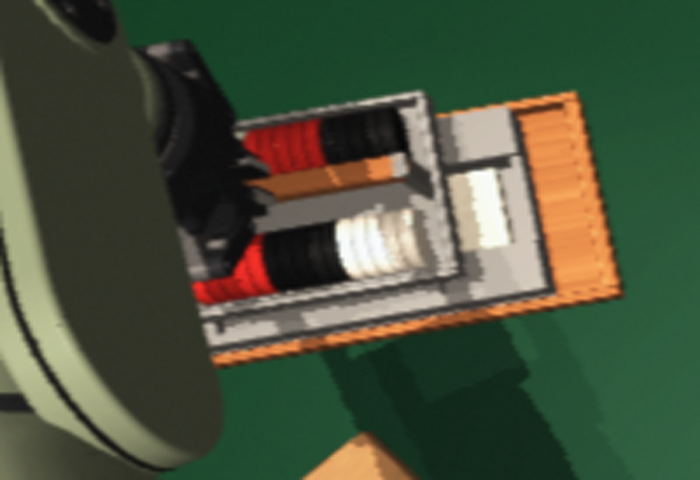

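View pics/c4scene.png

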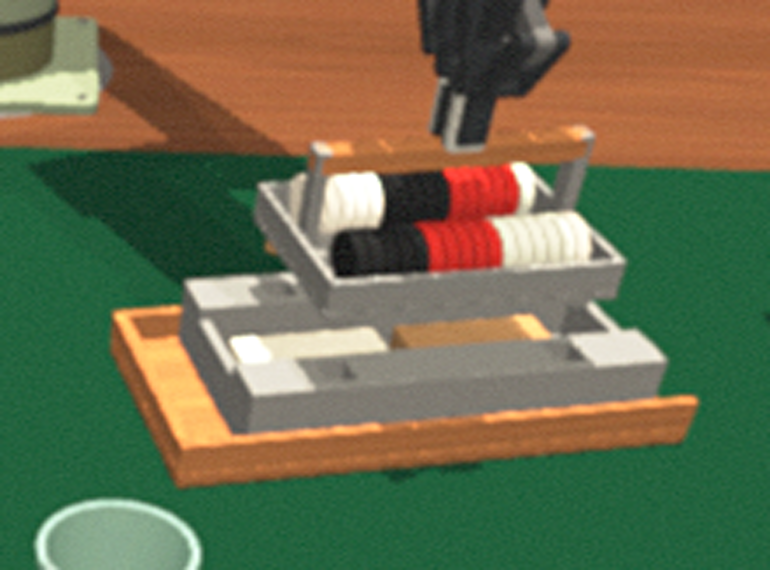

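The top view shows the tray parallel over the lower tray, short of the sockets towards −y and hidden at left by the arm. The scene view shows it level with all chips, bar (320–590, 140), and sockets at (330,370) and (575,350) below. Tray at (520.6, 274.9) against sockets' middle (517.6, 278.1): about −2 mm in cradle x and +3.8 mm in y. I fix x and come down short in y, so it can be slid +y.

```bash
python3 -m handwheel '[1,0,0,0.002,0,0,0, 1,0,-0.001,0.007,0,0,-0.001, 1,0,-0.002,0.013,0,0,-0.002, 1,0,-0.002,0.020,0,0,-0.003, 1,0,-0.002,0.027,0,0,-0.003, 1,0,-0.002,0.032,0,0,-0.003, 1,0,-0.002,0.035,0,0,-0.003, 1,0,-0.002,0.036,0,0,-0.003]'
python3 go.py 517.6 279.3 130 13.4
```

```text
t: 9.02
tcp_pos: [0.5175, 0.2754, 0.1335]
ee_rot: [[-0.233, 0.973, -0.001], [0.973, 0.233, -0.001], [-0.0, -0.002, -1.0]]
contact_force: [0.7, 0.6, -6.9]
grip_width: 0.12
gripper_force: 58.8
t 9.02 p [517.5 275.4 133.5] yaw 13.46 tilt [-0.08 -0.03] F [ 0.7  0.6 -6.9] M [ 0.03  0.02 -0.02] w 10.2 g 58.8
shift [3.8 1.  3.5] turn [-0.0015  0.0003  0.0011]
```

Now slowly down to contact.

```bash
python3 -m handwheel '[1,0,0,0.0005,0,0,0, 1,0,0,0.001,0,0,0, 1,0,0,0.0015,0,0,0, 1,0,0,0.002,0,0,0, 1,0,0,0.0025,0,0,0, 1,0,0,0.003,0,0,0, 1,0,0,0.003,0,0,0, 1,0,0,0.003,0,0,0]' >/dev/null; python3 go.py 517.6 279.3 130 13.4
python3 -m handwheel '[1,0,0,0.0004,0,0,0, 1,0,0,0.0008,0,0,0, 1,0,0,0.0012,0,0,0, 1,0,0,0.0016,0,0,0, 1,0,0,0.002,0,0,0, 1,0,0,0.002,0,0,0, 1,0,0,0.002,0,0,0, 1,0,0,0.002,0,0,0]' >/dev/null; python3 go.py 517.6 279.3 130 13.4
```

```text
t 9.68 p [517.9 275.6 131.6] yaw 13.47 tilt [0.   0.01] F [-0.2 -0.3 -8. ] M [-0.01  0.03  0.  ] w 10.5 g 58.8
shift [3.7 0.6 1.6] turn [ 0.0001 -0.0001  0.0011]
t 10.35 p [517.8 275.6 129.6] yaw 13.47 tilt [-0.    0.01] F [-0.7 -0.5 -7. ] M [0.04 0.14 0.03] w 10.3 g 59.0
shift [ 3.7  0.6 -0.4] turn [ 0.     -0.0001  0.0012]
```

```bash
python3 -m handwheel '[1,0,0,0.0003,0,0,0, 1,0,0,0.0006,0,0,0, 1,0,0,0.001,0,0,0, 1,0,0,0.001,0,0,0, 1,0,0,0.001,0,0,0, 1,0,0,0.001,0,0,0, 1,0,0,0.001,0,0,0, 1,0,0,0.001,0,0,0]' >/dev/null; python3 go.py 517.6 279.3 130 13.4
```

```text
t 11.02 p [517.6 275.6 129.2] yaw 13.46 tilt [-0.01  0.02] F [-5.4 -1.5  3.5] M [-0.19  0.82  0.02] w 10.6 g 60.7
shift [ 3.6  0.9 -0.8] turn [-0.0001 -0.0003  0.0011]
```

Contact: lugs on the rails at TCP z 129.3. Pressing about 10 N; now feel along +y.

```bash
python3 -m handwheel '[1,0.0003,0,0,0,0,0, 1,0.0006,0,0,0,0,0, 1,0.0009,0,0,0,0,0, 1,0.0012,0,0,0,0,0, 1,0.0015,0,0,0,0,0, 1,0.0018,0,0,0,0,0, 1,0.002,0,0,0,0,0, 1,0.002,0,0,0,0,0]' >/dev/null; python3 go.py 517.6 279.3 130 13.4
python3 -m handwheel '[1,0.0002,0,0,0,0,0, 1,0.0004,0,0,0,0,0, 1,0.0006,0,0,0,0,0, 1,0.0008,0,0,0,0,0, 1,0.001,0,0,0,0,0, 1,0.001,0,0,0,0,0, 1,0.001,0,0,0,0,0, 1,0.001,0,0,0,0,0]' >/dev/null; python3 go.py 517.6 279.3 130 13.4
```

```text
t 11.68 p [517.5 276.3 128.9] yaw 13.48 tilt [ 0.02 -0.12] F [-3.7 -4.1  2.6] M [-0.72  0.62 -0.03] w 10.6 g 60.6
shift [ 2.9  0.8 -1.1] turn [-0.0002  0.0021  0.0014]
t 12.35 p [518.  277.4 128.8] yaw 13.48 tilt [ 0.1 -0.1] F [-1.3 -5.2  1.9] M [-0.85  0.21 -0.02] w 10.3 g 60.3
shift [ 1.9  0.1 -1.2] turn [0.0013 0.0021 0.0014]
```

```bash
for i in 1; do python3 -m handwheel '[1,0.0002,0,0.0003,0,0,0, 1,0.0004,0,0.0003,0,0,0, 1,0.0006,0,0.0003,0,0,0, 1,0.0008,0,0.0003,0,0,0, 1,0.001,0,0.0003,0,0,0, 1,0.001,0,0.0003,0,0,0, 1,0.001,0,0.0003,0,0,0, 1,0.001,0,0.0003,0,0,0]' >/dev/null; python3 go.py 517.6 279.3 130 13.4; done
python3 -m handwheel '[1,0.0002,0,0,0,0,0, 1,0.0004,0,0,0,0,0, 1,0.0006,0,0,0,0,0, 1,0.0008,0,0,0,0,0, 1,0.001,0,0,0,0,0, 1,0.001,0,0,0,0,0, 1,0.001,0,0,0,0,0, 1,0.001,0,0,0,0,0]' >/dev/null; python3 go.py 517.6 279.3 130 13.4
```

```text
t 13.02 p [516.7 279.7 127.1] yaw 13.47 tilt [-0.06 -0.  ] F [ 0.4 -0.3 -8.5] M [-0.07 -0.02  0.05] w 10.8 g 58.8
shift [-0.5  0.8 -2.9] turn [-0.001  -0.0002  0.0012]
t 13.68 p [516.7 280.4 128.3] yaw 13.47 tilt [0.01 0.  ] F [ 0.1 -0.7 -7.7] M [-0.01 -0.02  0.01] w 10.3 g 58.8
shift [-1.3  0.6 -1.7] turn [ 0.0001 -0.      0.0012]
```

It caught: the full weight hangs free again, below rail contact height. I lower in small steps.

```bash
python3 -m handwheel '[1,-0.0003,0,0.0003,0,0,0, 1,-0.0005,0,0.0006,0,0,0, 1,-0.0005,0,0.0009,0,0,0, 1,-0.0005,0,0.0012,0,0,0, 1,-0.0005,0,0.0015,0,0,0, 1,-0.0005,0,0.0018,0,0,0, 1,-0.0005,0,0.002,0,0,0, 1,-0.0005,0,0.002,0,0,0]' >/dev/null; python3 go.py 517 280 119.3 13.4
```

```text
t 14.35 p [516.8 279.9 126.2] yaw 13.47 tilt [-0.  0.] F [ 0.4 -0.5 -8.2] M [0.02 0.   0.01] w 9.9 g 58.8
shift [0.  0.2 6.9] turn [-0.     -0.0001  0.0012]
```

Going in freely (3 mm below the rails). Continue.

```bash
python3 -m handwheel '[1,0,0,0.0005,0,0,0, 1,0,0,0.001,0,0,0, 1,0,0,0.0015,0,0,0, 1,0,0,0.002,0,0,0, 1,0,0,0.0025,0,0,0, 1,0,0,0.003,0,0,0, 1,0,0,0.003,0,0,0, 1,0,0,0.003,0,0,0]' >/dev/null; python3 go.py 517 280 119.3 13.4
```

```text
t 15.02 p [516.8 279.9 123.2] yaw 13.47 tilt [-0.  0.] F [-0.3  0.5 -6.9] M [ 0.06  0.03 -0.01] w 10.2 g 58.8
shift [0.1 0.2 3.9] turn [-0.0001 -0.      0.0012]
```

```bash
python3 -m handwheel '[1,0,0,0.0005,0,0,0, 1,0,0,0.001,0,0,0, 1,0,0,0.0015,0,0,0, 1,0,0,0.002,0,0,0, 1,0,0,0.0025,0,0,0, 1,0,0,0.003,0,0,0, 1,0,0,0.003,0,0,0, 1,0,0,0.003,0,0,0]' >/dev/null; python3 go.py 517 280 119.3 13.4
python3 -m handwheel '[1,0,0,0.0002,0,0,0, 1,0,0,0.0004,0,0,0, 1,0,0,0.0006,0,0,0, 1,0,0,0.0008,0,0,0, 1,0,0,0.001,0,0,0, 1,0,0,0.001,0,0,0, 1,0,0,0.001,0,0,0, 1,0,0,0.001,0,0,0]' >/dev/null; python3 go.py 517 280 119.3 13.4
```

```text
t 15.68 p [516.8 279.9 120.2] yaw 13.47 tilt [-0.  0.] F [ 0.1 -0.2 -7.4] M [-0.01 -0.03  0.01] w 10.7 g 58.8
shift [0.  0.2 0.9] turn [-0.     -0.      0.0012]
t 16.35 p [516.8 279.9 119.4] yaw 13.46 tilt [0.01 0.01] F [-1.9  0.  -4.7] M [-0.04  0.23  0.03] w 10.5 g 59.2
shift [0.  0.2 0.1] turn [ 0.0003 -0.0002  0.0011]
```

Touching exactly 10 mm below the rail contact. A little more to seat it, then a look before release.

```bash
python3 -m handwheel '[1,0,0,0.0002,0,0,0, 1,0,0,0.0004,0,0,0, 1,0,0,0.0006,0,0,0, 1,0,0,0.0006,0,0,0, 1,0,0,0.0006,0,0,0, 1,0,0,0.0006,0,0,0, 1,0,0,0.0006,0,0,0, 1,0,0,0.0006,0,0,0]' >/dev/null; python3 go.py 517 280 119.3 13.4
python3 - <<'E'
from cell import manip
from h import *
d=manip.snapshot("scene")
cv2.imwrite("pics/s5.png",cv2.resize(d["image"][110:280,350:550,::-1],None,fx=3.5,fy=3.5,interpolation=2))
E
```

```text
t 17.02 p [516.5 279.9 118.9] yaw 13.47 tilt [-0.02  0.  ] F [-5.1 -1.5  1.8] M [-0.18  0.83  0.06] w 10.5 g 60.3
shift [-0.   0.5 -0.4] turn [-0.0003 -0.0002  0.0011]
```

View pics/s5.png

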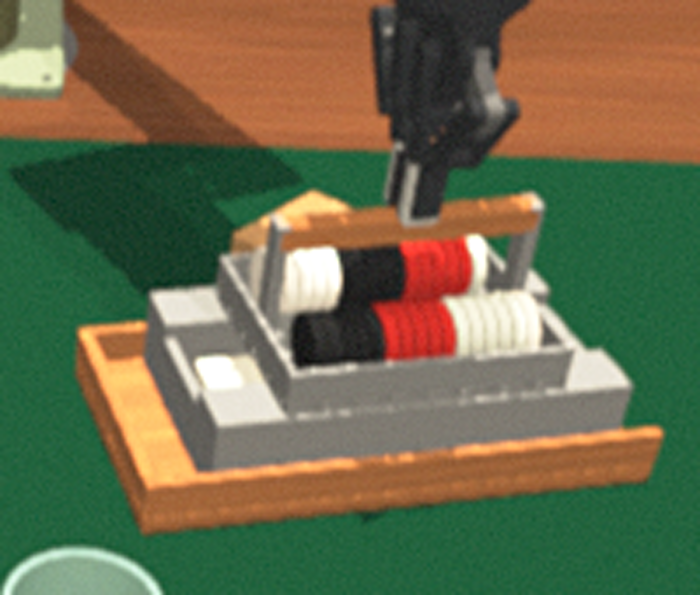

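The tray sits flush on the lower tray's rails along its front edge (290–575, 405), level and with all chips. Release and go up.

```bash
python3 -m handwheel '[1,0,0,-0.0006,0,0,0, 1,0,0,-0.0006,0,0,0, 0.8,0,0,-0.0006,0,0,0, 0.6,0,0,-0.0006,0,0,0, 0.4,0,0,-0.0006,0,0,0, 0.2,0,0,-0.0006,0,0,0, 0,0,0,-0.0006,0,0,0, 0,0,0,-0.0006,0,0,0]' >/dev/null; python3 go.py
python3 -m handwheel '[0,0,0,0,0,0,0, 0,0,0,-0.005,0,0,0, 0,0,0,-0.017,0,0,0, 0,0,0,-0.035,0,0,0, 0,0,0,-0.055,0,0,0, 0,0,0,-0.075,0,0,0, 0,0,0,-0.095,0,0,0, 0,0,0,-0.110,0,0,0]' >/dev/null; python3 go.py
python3 -m handwheel '[0,-0.015,0,-0.005,0,0,0, 0,-0.040,0,-0.01,0,0,0, 0,-0.070,0,-0.01,0,0,0, 0,-0.100,0,-0.01,0,0,0, 0,-0.130,0,-0.01,0,0,0, 0,-0.155,0,-0.01,0,0,0, 0,-0.170,0,-0.01,0,0,0, 0,-0.175,0,-0.01,0,0,0]' >/dev/null
python3 go.py
python3 - <<'E'
from cell import manip
from h import *
d=manip.snapshot("scene");P=cloud(d);Z=P[...,2]
b=(abs(P[...,0]-.518)<.1)&(abs(P[...,1]-.278)<.12)
for lo,hi in((.138,.156),(.084,.12)):
    m=b&(Z>lo)&(Z<hi);print(m.sum(),Z[m].max(),rect(P[m]))
m=b&(Z>.138)&(Z<.156);A=np.c_[P[m][:,:2],np.ones(m.sum())];print("slope",np.linalg.lstsq(A,Z[m],rcond=None)[0])
cv2.imwrite("pics/s6.png",d["image"][:,:,::-1])
E
```

```text
t 17.73 p [517.2 280.1 119.5] yaw 13.47 tilt [0.05 0.03] F [0.  0.1 0.9] M [ 0.04 -0.05  0.03] w 76.1 g 0.0
t 18.4 p [517.3 280.2 231.6] yaw 13.46 tilt [0.14 0.07] F [ 0.9  1.3 -0.2] M [-0.01 -0.01 -0.  ] w 85.0 g 0.0
t 19.07 p [557.7 106.5 238.9] yaw 13.29 tilt [-0.03 -0.07] F [-0.4  0.8 -0.4] M [ 0.01 -0.01 -0.01] w 85.1 g 0.0
582 0.14937785257887656 (array([518.9, 279.4]), array([ 18., 154.]), 13.57)
2617 0.11996590008595877 (array([518.1, 278.4]), array([124.3, 161.3]), 13.29)
slope [-0.37615867 -0.08947251  0.3655051 ]
```

View pics/s6.png

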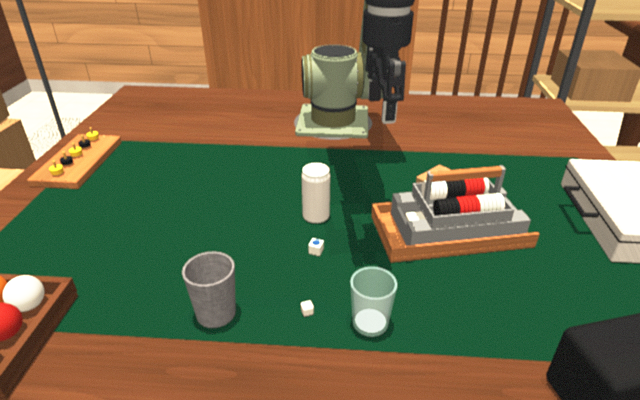

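The tray is home at about (465,205), handle top at about 147 mm as expected, and the bystanders are where they were. Handing in.

```bash
python3 -c "from cell import manip; print(manip.sign_off())"
```

```text
the job is handed in; nothing more can be done
None
```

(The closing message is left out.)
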